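# Unlock and open the spring-loaded chuck guard

### The job

The yellow chuck guard on the small green lathe headstock is shut and locked. Turn the two red quarter-turn wings fully to unlocked while the guard stays down, then lift the guard (the black fin is its grip) and swing it back past its spring's over-centre point, so that it stays fully open by itself with both wings still unlocked. Do not shift the bottle, the tin or the chuck key beside the machine.

Things in the scene. Friction and masses are not known exactly. Their poses are not given: they have to be found in the camera images.
- machine: Green lathe headstock, fixed. Origin on the bench under it; x to its back, y to its left, z up. Base x -150..130, y -130..130, top z 50 mm. Locks at x -118, y +90 and -90. Hinge axis along y at x 95, z 150; brackets beside it to z 166. Headstock x 0..115, y 84..135, top 130. Shut guard 160 wide, top z 146. Spring at the right back, y -110, x 50..130, up to z 195.
- left_lock_wing (a point): Grip point of the left lock's red wing, on its vertical turning axis, 100 mm above the bench. The wing is a flat upright bar 50 mm long, 11 mm thick, from 82 to 114 mm above the bench. This frame turns with the lock: x along the wing, z up. Below it a steel tongue points to +x (40 mm long, 63 to 71 mm above the bench).
- right_lock_wing (a point): The same for the right lock (same shape and sizes).
- left_lock (a joint): Turn of the left lock, rad. 0: locked, wing and tongue point to the machine's back (machine x), the tongue over the guard's front flange. It turns counter-clockwise seen from above (growing) to a stop at 1.571: unlocked, wing along the machine's front edge. Starts between 0 and 0.25. Friction of about 0.06 N m holds it where it is left.
- right_lock (a joint): The same for the right lock; it also turns counter-clockwise to unlock.
- guard (a joint): Opening, rad: 0 shut, stop at 1.75. It turns about the y axis of guard_hinge: the front edge rises and swings to the machine's back. A lock turned less than 0.8 holds it down. A spring pulls it shut up to about 0.9, open beyond; damped: let go at 1.05 or more it goes by itself to the stop within 3 s (if the hand is clear) and stays. Lifting takes under 10 N. Open, it stands 340 mm high.
- guard_hinge (a point): Point on the guard's hinge axis, in the middle of its width, 150 mm above the bench. The frame turns with the guard: with the guard shut its axes are those of the machine; y is the hinge axis. The guard's shut front flange reaches 185 mm in front of it.
- fin_grip (a point): Grip point in the black fin on the guard's front face; frame as guard_hinge. Shut, the face rises at 35 degrees to the back; the fin stands square to it along (-0.574, 0, 0.819). Fin 60 mm wide (y), 10 thick, ends 12 beyond this point; face 28 below it, with a foot 5 thick, 34 long up the slope. Face goes on 65 mm down the slope, 92 up. From guard_hinge: (-122.8, 0, -34.8) mm in this frame.
- oil_bottle: Bystander: upright oil bottle, 43 mm diameter, 143 mm high, loose, left of the machine. Origin: centre of its underside.
- parts_tin: Bystander: round open tin, 67 mm diameter, 32 mm high, loose, left of the machine's front. Origin: centre of its underside.
- chuck_key_b: Bystander: steel drill chuck key lying on the bench right of the machine, 79 x 87 x 17 mm, loose. Origin: centre of its underside.

How it is judged:
By the outcome, as a careful person would: the job done as asked, in the order asked, and still so for the second after the job is handed in, with the robot touching nothing.
It also fails if it takes over 61 s, if anything falls off the work surface, if the arm or the gripper's body presses on something with over 40 N, if the wrist force passes 120 N, or if a joint passes its speed limit or range.

### The arm

A 7-joint arm with a two-finger parallel gripper is mounted at the origin on a cart in front of the work surface, level with it; the furniture and walls round the work are solid. World frame = base frame: x ahead of the robot, y to its left, z up, the work surface at z = 0. Lengths are in m, angles in degrees, forces in N, time in s.
With the tool pointing down it reaches from about 0.425 to 0.875 m from the base axis. Payload 4.7 kg.
Tool frame: the origin (TCP) lies between the finger pads; the fingertips stand env.tip_reach ahead of it and the grasp point (between the pads) lies 2 mm behind it (env.tip_reach is the distance from the TCP to the fingertips, in m); z points along the fingers, y is the line along which they close (so a half turn about z gives the same grasp; the last joint's range is limited). The gripper opens to 87 mm and grips with 3 to 60 N. Pads are 19 mm wide; open, the fingers measure 117 mm over their backs; the gripper's body (75 mm by 190 mm) begins 51 mm behind the grasp point.
Start: joints at [-68.921, 18.392, -4.016, 83.108, 1.295, 78.541, -3.26], TCP at [0.225, 0.61, 0.24] pointing down, gripper open.
Joint ranges: [-163.93, 163.93], [-17.29, 119.83], [-79.2, 71.16], [3.27, 140.29], [-89.18, 269.18], [5.43, 117.66], [-154.24, 154.24]. Speed limits (degrees/s): [147.25, 147.25, 180, 180, 180, 180, 180].

### API

Orientations are given as [roll, pitch, yaw] about the fixed x, y, z axes, in that order (R = Rz(yaw) Ry(pitch) Rx(roll)).
In Python, from cell import env, telemetry, read_camera gives the robot as it stands (env), with the cameras as plain functions and the readings (telemetry).
- The arm moves only by the shell command python3 steer.py [FORCE], which reads ROWS from standard input. ROWS is a JSON list of rows, 1 to 8 of them, each an object with the fields pos (a list: dx, dy, dz in units of 25 mm), twist (a turn about the tool's z in units of 4 degrees), aperture (the finger opening in m); a field left out counts as zero (the opening has to be given); each row is the pose to reach, as a shift and turn from the pose commanded when the command began, along the tool's axes at that moment; what a row does not reach only later rows make up. A row lasts 1/12 s, in which the tool goes at most 0.0417 m and 7.16 degrees, less where a joint would pass 70% of its speed; a pose out of reach is approached as far as the arm can. The fingers move at their own pace and stop on an object; FORCE is the grip in N (left out, the last holds). Time passes only in rows, so rows that do not move let the fingers close. It prints the time, the measured TCP pose, the force, the opening and the grip force at its end. Input that does not fit is refused with a message, and nothing moves.
- telemetry.get_obs(): the state, without advancing time (a new reading comes with each control period).
- read_camera(name): name is "scene" or "top" or "wrist"; returns a dict with "color" (400x640x3 uint8, blue, green, red), "fx", "fy", "cx", "cy" (pixels), "world_from_camera" (4x4, takes a point from camera to world coordinates). Camera axes: x right, y down, z forward; pixel columns grow to the right and rows downward; lengths in m; the calibration is good to about 2 mm. A picture is of the moment at which its call begins. There is no depth.
- env.sign_off(): hands the job in; it is judged then, once.
The state is a dict: "time_s": time; "qpos": joint angles; "joint_velocities": joint speeds; "effort": joint torques, N m; "tool_pos": TCP position; "tool_rot": TCP orientation; "force": force on the tool from outside, world axes, zero at the start; "wrist_torque": the same for the moment, N m; "grip_width": finger opening in m; "grasp_force": force on a finger pad.
Only numpy, scipy, OpenCV 4.12 (cv2) and the standard library are available. Lean on these libraries where they do the work, as an engineer would, in place of code of your own. Each camera call takes 0.05 s, during which the arm holds its last target. There are 200 camera calls.

## Working session

There is one attempt and no reset: what is moved stays moved. The work goes in short steps, Python scripts to look and compute and a shell command to move; the robot and the scene stay as the last step left them, time stands still between calls to the robot, and variables do not carry over. Pictures are saved under pics/ and viewed, at most 10 in all, crops included, and the job is handed in when it is done.

```bash
ls; mkdir -p pics; python3 - <<'E'
from cell import env, telemetry, read_camera
import cv2
o=telemetry.get_obs();print(o,env.tip_reach)
for n in("scene","top"):
    r=read_camera(n);cv2.imwrite(f"pics/{n}0.png",r["color"]);print(n,r["fx"],r["cx"],r["cy"],r["world_from_camera"].round(3).tolist())
E
```

```text
cell.py
pics
steer.py
{'time_s': 0.0, 'qpos': array([-68.92011814,  18.43801118,  -4.01478451,  83.17438913,
         1.29319955,  78.53975137,  -3.2602213 ]), 'joint_velocities': array([-0.10237991,  0.03826876,  0.00967025, -0.02745521, -0.05160149,
        0.06165474, -0.02087929]), 'effort': array([-8.29036526e-05, -4.91290820e+01, -4.04097531e-01, -3.12527168e+01,
       -6.40581502e-02,  4.36853862e-02,  1.88960403e-04]), 'tool_pos': array([0.22507636, 0.60924166, 0.23847774]), 'tool_rot': array([-1.79892986e+02,  4.16798505e-03,  1.59728571e+02]), 'force': array([ 0.37585113, -0.42590925, -0.92871452]), 'wrist_torque': array([ 0.03135081, -0.02006968, -0.07427156]), 'grasp_force': 0.0, 'grip_width': 0.08687305769501304} 0.017
scene 501.23684485178376 312.1448099136849 202.41114005173793 [[0.739, -0.332, 0.586, -0.031], [-0.674, -0.384, 0.631, -0.486], [0.016, -0.862, -0.507, 0.645], [0.0, 0.0, 0.0, 1.0]]
top 384.7269699531198 323.5590372932115 199.95532990619387 [[0.029, -0.99, 0.136, 0.474], [-1.0, -0.03, -0.003, 0.186], [0.007, -0.136, -0.991, 0.967], [0.0, 0.0, 0.0, 1.0]]
```

View pics/scene0.png

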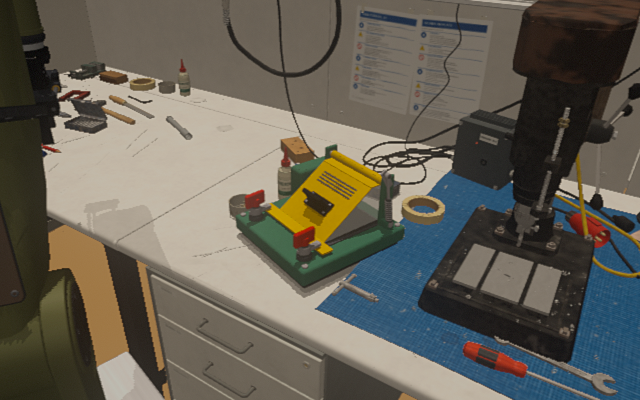

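View pics/top0.png

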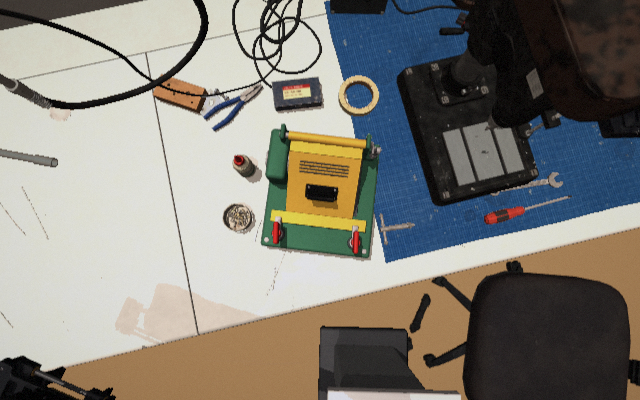

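The scene view shows the machine at about (320,220), with red wings at (255,198) and (303,237). In the top view the wings are at (277,232) and (356,240), and the fin is at (321,192). The tin (238,217) and bottle (243,165) are on the left, and the key (393,227) is on the right.

```bash
cat > h.py <<'E'
import numpy as np,cv2
from cell import env, telemetry, read_camera
def ray(r,uv):
    T=r["world_from_camera"];d=np.array([(uv[0]-r["cx"])/r["fx"],(uv[1]-r["cy"])/r["fy"],1]);return T[:3,3],T[:3,:3]@d
def onz(r,uv,z):
    p,d=ray(r,uv);return p+d*(z-p[2])/d[2]
def tri(a,b):
    A=[];B=[]
    for p,d in(a,b):
        d=d/np.linalg.norm(d);M=np.eye(3)-np.outer(d,d);A.append(M);B.append(M@p)
    x=np.linalg.lstsq(np.vstack(A),np.hstack(B),rcond=None)[0]
    g=[np.linalg.norm(M@x-m) for M,m in zip(A,B)];return x,max(g)
def mask(im,k,box):
    h=cv2.cvtColor(im,cv2.COLOR_BGR2HSV);H,S,V=cv2.split(h)
    m={'red':((H<6)|(H>172))&(S>150)&(V>70),'yel':(H>18)&(H<32)&(S>150)&(V>60),'green':(H>60)&(H<85)&(S>90)&(V>25),'dark':(V<60)}[k]
    o=np.zeros(m.shape,np.uint8);x0,y0,x1,y1=box;o[y0:y1,x0:x1]=m[y0:y1,x0:x1]*255;return o
def blob(m):
    c=max(cv2.findContours(m,cv2.RETR_EXTERNAL,cv2.CHAIN_APPROX_NONE)[0],key=cv2.contourArea)
    M=cv2.moments(c);return c[:,0],np.array([M['m10'],M['m01']])/M['m00']
E
python3 - <<'E'
from h import *
t=read_camera("top");s=read_camera("scene")
B={'L':((265,210,290,250),(240,182,270,215)),'R':((342,218,368,262),(288,222,320,252)),}
for k,(bt,bs) in B.items():
    ct,t0=blob(mask(t["color"],'red',bt));cs,s0=blob(mask(s["color"],'red',bs))
    print(k,t0,s0,tri(ray(t,t0),ray(s,s0)),cv2.minAreaRect(ct),cv2.minAreaRect(cs),'z100',onz(t,t0,.106))
    P=np.array([onz(t,p,.114)[:2] for p in ct],np.float32)*1000;print(cv2.minAreaRect(P),P.min(0),P.max(0))
ct,t0=blob(mask(t["color"],'dark',(300,178,342,206)));cs,s0=blob(mask(s["color"],'dark',(298,182,338,220)))
print('fin',t0,s0,tri(ray(t,t0),ray(s,s0)))
g=mask(t["color"],'green',(250,110,392,265));c,_=blob(g);h=cv2.convexHull(c)
a=cv2.approxPolyDP(h,4,True)[:,0];print('green',[(p.tolist(),onz(t,p,.05)[:2].round(3).tolist()) for p in a])
for n,r,bx in(("a",t,(225,110,405,270)),("b",s,(220,140,420,310))):
    x0,y0,x1,y1=bx;cv2.imwrite(f"pics/{n}.png",cv2.resize(r["color"][y0:y1,x0:x1],None,fx=3.5,fy=3.5))
a=cv2.imread("pics/a.png");b=cv2.imread("pics/b.png")
cv2.imwrite("pics/a.png",a)
E
```

```text
L [275.36082474 232.46391753] [254.1381733  198.86494926] (array([0.51602929, 0.28924894, 0.09793815]), np.float64(0.0007420070440200096)) ((276.0, 232.5), (21.0, 8.0), 90.0) ((254.4615478515625, 198.80770874023438), (15.10094165802002, 19.807729721069336), 78.69007110595703) z100 [0.51504369 0.28872958 0.106     ]
((514.7374267578125, 286.3708190917969), (46.37136459350586, 17.669525146484375), 2.5373079776763916) [491.51196 277.4848 ] [537.89905 295.344  ]
R [355.33800623 242.01401869] [303.27290448 237.35932424] (array([0.49955626, 0.10900872, 0.09768653]), np.float64(0.0003124681065506886)) ((355.0, 242.0), (22.0, 8.0), 90.0) ((303.95904541015625, 238.04920959472656), (15.402894020080566, 24.621726989746094), 66.37062072753906) z100 [0.49906543 0.10994108 0.106     ]
((498.930419921875, 111.39910125732422), (48.311275482177734, 17.659414291381836), 0.9430316090583801) [474.74246  102.498726] [523.1187  120.26032]
fin [321.01845166 192.79582832] [317.47269891 202.65262611] (array([0.60991838, 0.188923  , 0.09686464]), np.float64(0.0011535596764732392))
green [([273, 130], [0.769, 0.313]), ([284, 125], [0.783, 0.286]), ([370, 135], [0.764, 0.074]), ([378, 159], [0.704, 0.053]), ([367, 256], [0.469, 0.077]), ([262, 244], [0.49, 0.326])]
```

View pics/a.png

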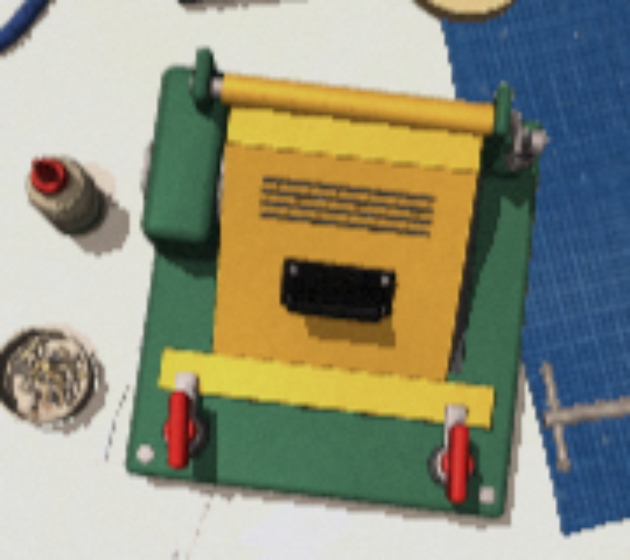

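Wing spacing comes out at 181 mm (expected 180) and wing centre height at about 98 mm, so the measurements hold. Machine yaw is about -5.2° and both wings point about +2° in world. I'm moving over the left lock with yaw near 2°.

Careful with the scale: shifts go in units of 25 mm and turns go in units of 4 degrees. That gives: -0.28 m is -11.2, -0.146 m is -5.84, 57 degrees is 14.25.

```bash
R="x"; echo '[{"pos": [-11.2, -5.84, 0], "twist": 14.25, "aperture": 0.06}, {"pos": [-11.2, -5.84, 0], "twist": 14.25, "aperture": 0.06}, {"pos": [-11.2, -5.84, 0], "twist": 14.25, "aperture": 0.06}, {"pos": [-11.2, -5.84, 0], "twist": 14.25, "aperture": 0.06}, {"pos": [-11.2, -5.84, 0], "twist": 14.25, "aperture": 0.06}, {"pos": [-11.2, -5.84, 0], "twist": 14.25, "aperture": 0.06}, {"pos": [-11.2, -5.84, 0], "twist": 14.25, "aperture": 0.06}, {"pos": [-11.2, -5.84, 0], "twist": 14.25, "aperture": 0.06}]' | python3 steer.py 20; echo '[{"twist": 14.25, "aperture": 0.06}, {"twist": 14.25, "aperture": 0.06}, {"twist": 14.25, "aperture": 0.06}, {"twist": 14.25, "aperture": 0.06}, {"twist": 14.25, "aperture": 0.06}, {"twist": 14.25, "aperture": 0.06}, {"twist": 14.25, "aperture": 0.06}, {"twist": 14.25, "aperture": 0.06}]' | python3 steer.py; echo '[{"twist": 10.925, "aperture": 0.06}, {"twist": 10.925, "aperture": 0.06}, {"twist": 10.925, "aperture": 0.06}, {"twist": 10.925, "aperture": 0.06}, {"twist": 10.925, "aperture": 0.06}, {"twist": 10.925, "aperture": 0.06}, {"twist": 10.925, "aperture": 0.06}, {"twist": 10.925, "aperture": 0.06}]' | python3 steer.py
python3 -c "
from h import *
print(telemetry.get_obs()['qpos'].round(1))"
```

```text
time_s: 0.87
tool_pos: [0.4411, 0.3706, 0.2398]
tool_rot: [179.9, 0.1, 102.0]
force: [0.2, -0.8, -0.6]
grip_width: 0.0603
grasp_force: 0.0
time_s: 1.53
tool_pos: [0.4372, 0.3757, 0.2394]
tool_rot: [180.0, 0.0, 45.4]
force: [-0.2, 1.4, 0.9]
grip_width: 0.06
grasp_force: 0.0
time_s: 2.2
tool_pos: [0.4372, 0.3758, 0.2394]
tool_rot: [180.0, 0.0, 2.2]
force: [0.0, -0.1, -0.5]
grip_width: 0.0603
grasp_force: 0.0
[ -60.7    9.5   19.6   94.7   -3.3   76.4 -128.4]
```

In the tool's units: 0.0897 m is 3.588, 0.075 m is 3.

```bash
echo '[{"pos": [3, 3.588, 2], "aperture": 0.05}, {"pos": [3, 3.588, 2], "aperture": 0.05}, {"pos": [3, 3.588, 2], "aperture": 0.05}, {"pos": [3, 3.588, 2], "aperture": 0.05}, {"pos": [3, 3.588, 2], "aperture": 0.05}]' | python3 steer.py; python3 - <<'E'
from h import *
w=read_camera("wrist");cv2.imwrite("pics/w1.png",w["color"]);print(w["fx"],w["world_from_camera"].round(3).tolist())
m=mask(w["color"],'red',(0,0,640,400))
for c in cv2.findContours(m,cv2.RETR_EXTERNAL,cv2.CHAIN_APPROX_NONE)[0]:
    if cv2.contourArea(c)>100:
        P=np.array([onz(w,p,.114)[:2] for p in c[:,0]],np.float32)*1000;print(cv2.boundingRect(c),cv2.minAreaRect(P))
E
```

```text
time_s: 2.62
tool_pos: [0.5167, 0.2851, 0.1883]
tool_rot: [179.9, 0.1, 1.8]
force: [-0.0, 1.0, -0.1]
grip_width: 0.0503
grasp_force: 0.0
359.00686171840965 [[0.031, -0.955, -0.293, 0.597], [-1.0, -0.029, -0.012, 0.288], [0.003, 0.294, -0.956, 0.333], [0.0, 0.0, 0.0, 1.0]]
(545, 197, 55, 77) ((503.9096984863281, 122.0614242553711), (33.89818572998047, 54.14448165893555), 88.46717834472656)
(306, 167, 28, 79) ((519.13134765625, 287.3619689941406), (53.3816032409668, 17.440940856933594), 2.2459425926208496)
```

View pics/w1.png

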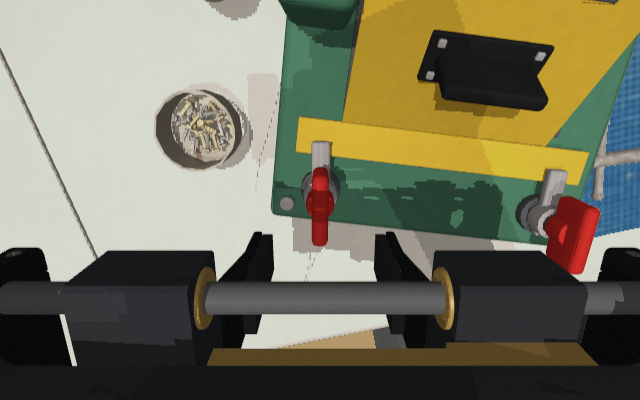

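The wrist view shows the left wing at (320,205), upright between the fingers at angle 2.2°, centre about (0.516, 0.288). Next I descend, grip and turn it.

```bash
echo '[{"pos": [0, -0.08, 1.6], "aperture": 0.05}, {"pos": [0, -0.08, 3.32], "aperture": 0.05}, {"pos": [0, -0.08, 3.32], "aperture": 0.05}, {"pos": [0, -0.08, 3.32], "aperture": 0.05}, {"pos": [0, -0.08, 3.32], "aperture": 0}, {"pos": [0, -0.08, 3.32], "aperture": 0}, {"pos": [0, -0.08, 3.32], "aperture": 0}, {"pos": [0, -0.08, 3.32], "aperture": 0}]' | python3 steer.py 20; echo '[{"aperture": 0}, {"aperture": 0}, {"aperture": 0}, {"aperture": 0}]' | python3 steer.py
```

```text
time_s: 3.33
tool_pos: [0.5165, 0.2916, 0.1087]
tool_rot: [-179.9, -0.2, 2.0]
force: [-0.6, -0.2, 0.2]
grip_width: 0.0308
grasp_force: 0.0
time_s: 3.67
tool_pos: [0.516, 0.2877, 0.1073]
tool_rot: [179.8, 0.0, 1.9]
force: [-1.1, -6.7, 6.4]
grip_width: 0.0109
grasp_force: 20.0
```

```bash
echo '[{"twist": -1.75, "aperture": 0}, {"twist": -3.5, "aperture": 0}, {"twist": -5.25, "aperture": 0}, {"twist": -7, "aperture": 0}, {"twist": -8.75, "aperture": 0}, {"twist": -10.5, "aperture": 0}, {"twist": -12.25, "aperture": 0}, {"twist": -12.25, "aperture": 0}]' | python3 steer.py 30;  echo '[{"twist": -1.75, "aperture": 0}, {"twist": -3.5, "aperture": 0}, {"twist": -5.25, "aperture": 0}, {"twist": -7, "aperture": 0}, {"twist": -8.5, "aperture": 0}, {"twist": -9.5, "aperture": 0}, {"twist": -9.5, "aperture": 0}, {"twist": -9.5, "aperture": 0}]' | python3 steer.py;python3 -c "
from h import *
print(telemetry.get_obs()['wrist_torque'])"
```

```text
time_s: 4.33
tool_pos: [0.5158, 0.2881, 0.1073]
tool_rot: [179.9, 0.2, 51.2]
force: [-0.8, -5.4, 5.6]
grip_width: 0.0108
grasp_force: 30.0
time_s: 5.0
tool_pos: [0.5156, 0.2883, 0.1073]
tool_rot: [-179.9, 0.1, 88.8]
force: [-3.0, -5.3, 6.0]
grip_width: 0.0118
grasp_force: 30.0
[-1.11699279  0.61890779 -0.67617467]
```

In the tool's units: -0.08 m is -3.2, -0.04 m is -1.6.

```bash
echo '[{"aperture": 0.04}, {"aperture": 0.04}, {"aperture": 0.04}, {"aperture": 0.04}, {"pos": [0, 0, -1.6], "aperture": 0.05}, {"pos": [0, 0, -3.2], "aperture": 0.05}, {"pos": [0, 0, -3.2], "aperture": 0.05}, {"pos": [0, 0, -3.2], "aperture": 0.05}]' | python3 steer.py; echo '[{"pos": [-7.12, -0.8, 0], "twist": 14.25, "aperture": 0.05}, {"pos": [-7.12, -0.8, 0], "twist": 14.25, "aperture": 0.05}, {"pos": [-7.12, -0.8, 0], "twist": 14.25, "aperture": 0.05}, {"pos": [-7.12, -0.8, 0], "twist": 14.25, "aperture": 0.05}, {"pos": [-7.12, -0.8, 0], "twist": 14.25, "aperture": 0.05}, {"pos": [-7.12, -0.8, 0], "twist": 14.25, "aperture": 0.05}, {"pos": [-7.12, -0.8, 0], "twist": 14.25, "aperture": 0.05}, {"pos": [-7.12, -0.8, 0], "twist": 14.25, "aperture": 0.05}]' | python3 steer.py; echo '[{"twist": 1.75, "aperture": 0.05}, {"twist": 3.5, "aperture": 0.05}, {"twist": 5.25, "aperture": 0.05}, {"twist": 7.25, "aperture": 0.05}, {"twist": 7.25, "aperture": 0.05}, {"twist": 7.25, "aperture": 0.05}]' | python3 steer.py; python3 - <<'E'
from h import *
w=read_camera("wrist");cv2.imwrite("pics/w2.png",w["color"]);print(w["world_from_camera"][:3,3])
m=mask(w["color"],'red',(0,0,640,400))
for c in cv2.findContours(m,cv2.RETR_EXTERNAL,cv2.CHAIN_APPROX_NONE)[0]:
    if cv2.contourArea(c)>100:
        P=np.array([onz(w,p,.114)[:2] for p in c[:,0]],np.float32)*1000;print(cv2.boundingRect(c),cv2.minAreaRect(P))
E
```

```text
time_s: 5.67
tool_pos: [0.517, 0.2921, 0.1896]
tool_rot: [179.7, -0.2, 89.1]
force: [0.4, -0.1, -1.0]
grip_width: 0.0488
grasp_force: 0.0
time_s: 6.33
tool_pos: [0.4914, 0.1126, 0.1851]
tool_rot: [-180.0, 0.1, 31.6]
force: [0.0, 0.2, 0.2]
grip_width: 0.05
grasp_force: 0.0
time_s: 6.83
tool_pos: [0.4917, 0.1132, 0.1855]
tool_rot: [180.0, 0.1, 3.2]
force: [0.2, 0.0, 0.3]
grip_width: 0.0501
grasp_force: 0.0
[0.57168666 0.11762611 0.32997741]
(317, 156, 29, 80) ((502.463623046875, 108.54024505615234), (52.167808532714844, 17.65930938720703), 8.92469596862793)
(5, 140, 106, 34) ((518.920654296875, 277.16650390625), (20.45730209350586, 64.06938171386719), 3.1559150218963623)
```

View pics/w2.png

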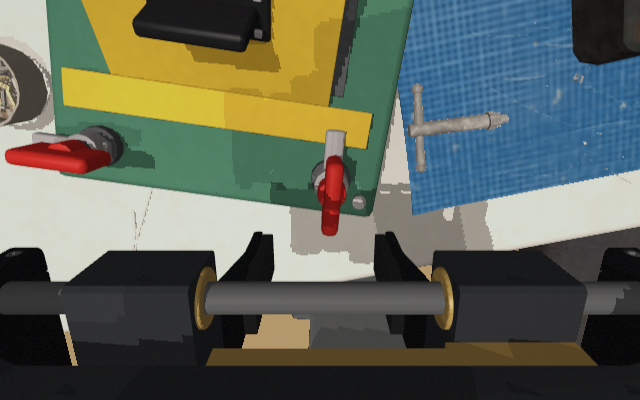

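The left wing (55,155) now lies parallel to the flange, with its tongue off it. The right wing is at (332,195). Next I descend and grip it.

In the tool's units: 0.0074 m is 0.296, 0.079 m is 3.16, -2 degrees is -0.5.

```bash
echo '[{"pos": [0.296, 0.16, 0], "twist": -0.5, "aperture": 0.05}, {"pos": [0.296, 0.16, 1.6], "twist": -0.5, "aperture": 0.05}, {"pos": [0.296, 0.16, 3.16], "twist": -0.5, "aperture": 0.05}, {"pos": [0.296, 0.16, 3.16], "twist": -0.5, "aperture": 0.05}, {"pos": [0.296, 0.16, 3.16], "twist": -0.5, "aperture": 0}, {"pos": [0.296, 0.16, 3.16], "twist": -0.5, "aperture": 0}, {"pos": [0.296, 0.16, 3.16], "twist": -0.5, "aperture": 0}, {"pos": [0.296, 0.16, 3.16], "twist": -0.5, "aperture": 0}]' | python3 steer.py 20; echo '[{"aperture": 0}, {"aperture": 0}, {"aperture": 0}, {"aperture": 0}]' | python3 steer.py
```

```text
time_s: 7.55
tool_pos: [0.5016, 0.1101, 0.1099]
tool_rot: [-179.9, -0.2, 5.1]
force: [0.1, -0.3, 0.2]
grip_width: 0.0309
grasp_force: 0.0
time_s: 7.88
tool_pos: [0.5009, 0.1084, 0.1086]
tool_rot: [179.9, -0.1, 5.0]
force: [0.6, -2.7, 5.0]
grip_width: 0.011
grasp_force: 20.0
```

In the tool's units: -49 degrees is -12.25.

```bash
echo '[{"twist": -1.75, "aperture": 0}, {"twist": -3.5, "aperture": 0}, {"twist": -5.25, "aperture": 0}, {"twist": -7, "aperture": 0}, {"twist": -8.75, "aperture": 0}, {"twist": -10.5, "aperture": 0}, {"twist": -12.25, "aperture": 0}, {"twist": -12.25, "aperture": 0}]' | python3 steer.py 30;  echo '[{"twist": -1.75, "aperture": 0}, {"twist": -3.5, "aperture": 0}, {"twist": -5.25, "aperture": 0}, {"twist": -7, "aperture": 0}, {"twist": -8.5, "aperture": 0}, {"twist": -9, "aperture": 0}, {"twist": -9, "aperture": 0}, {"twist": -9, "aperture": 0}]' | python3 steer.py;python3 -c "
from h import *
print(telemetry.get_obs()['wrist_torque'])"
```

```text
time_s: 8.55
tool_pos: [0.5004, 0.1094, 0.1086]
tool_rot: [180.0, -0.0, 54.3]
force: [-0.8, -1.3, 6.1]
grip_width: 0.0106
grasp_force: 30.0
time_s: 9.22
tool_pos: [0.4997, 0.1097, 0.1085]
tool_rot: [-180.0, -0.1, 89.9]
force: [-3.5, -1.3, 7.2]
grip_width: 0.0117
grasp_force: 30.7
[-0.31882269  0.69905447 -0.53566183]
```

```bash
echo '[{"aperture": 0.04}, {"aperture": 0.04}, {"aperture": 0.04}, {"aperture": 0.04}, {"pos": [0, 0, -1.6], "aperture": 0.04}, {"pos": [0, 0, -3.2], "aperture": 0.04}, {"pos": [0, 0, -3.2], "aperture": 0.04}, {"pos": [0, 0, -3.2], "aperture": 0.04}]' | python3 steer.py; echo '[{"pos": [3.256, 3.912, -3.6], "twist": 1.25, "aperture": 0.04}, {"pos": [3.256, 3.912, -3.2], "twist": 1.25, "aperture": 0.04}, {"pos": [3.256, 3.912, -3.2], "twist": 1.25, "aperture": 0.04}, {"pos": [3.256, 3.912, -3.2], "twist": 1.25, "aperture": 0.04}, {"pos": [3.256, 3.912, -3.2], "twist": 1.25, "aperture": 0.04}, {"pos": [3.256, 3.912, -3.2], "twist": 1.25, "aperture": 0.04}, {"pos": [3.256, 3.912, -3.2], "twist": 1.25, "aperture": 0.04}]' | python3 steer.py; python3 - <<'E'
from h import *
w=read_camera("wrist");cv2.imwrite("pics/w3.png",w["color"])
o=telemetry.get_obs();print(o['tool_pos'],o['tool_rot'],o['qpos'].round(1))
f=np.array([.5975,.1911,0]);ax=np.array([.996,-.089,0]);ay=np.array([.089,.996,0])
T=np.linalg.inv(w["world_from_camera"])
for y in(-.03,.03):
  for d in(-.005,.005):
    p=f+ax*(-.574*.012+.819*d)+ay*y+[0,0,.1152+.819*.012+.574*d];c=T[:3,:3]@p+T[:3,3];print((w["fx"]*c[0]/c[2]+w["cx"]).round(),(w["fy"]*c[1]/c[2]+w["cy"]).round())
E
```

```text
time_s: 9.88
tool_pos: [0.5017, 0.1102, 0.1901]
tool_rot: [179.7, -0.1, 90.0]
force: [-0.3, -0.5, -0.1]
grip_width: 0.0396
grasp_force: 0.0
time_s: 10.47
tool_pos: [0.5966, 0.19, 0.2653]
tool_rot: [-179.8, 0.1, 85.0]
force: [0.1, -0.6, -0.1]
grip_width: 0.0396
grasp_force: 0.0
[0.59647369 0.18964212 0.26560249] [-1.79821411e+02  1.13673541e-01  8.49702409e+01] [-31.4  15.   14.   85.   -3.6  80.7 -22.4]
313.0 215.0
322.0 218.0
312.0 145.0
322.0 147.0
```

View pics/w3.png

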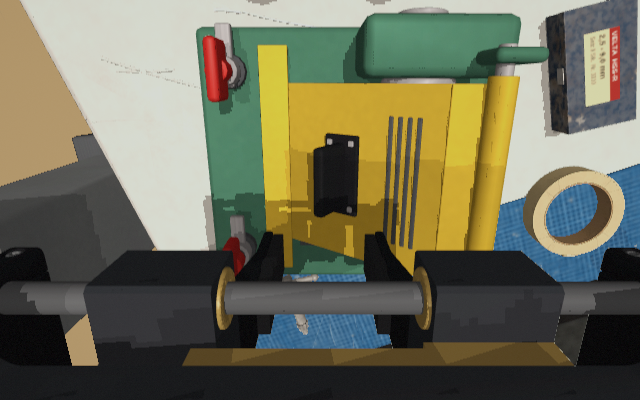

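The wrist view shows the fin's top edge at columns 313–322, rows 147–217, which matches my prediction of 313–322 and 145–217. Both wings (215,70) and (235,255) lie along the front edge. Next I lower onto the fin.

```bash
echo '[{"pos": [0.04, 0.04, 1.6], "aperture": 0.03}, {"pos": [0.04, 0.04, 3.2], "aperture": 0.03}, {"pos": [0.04, 0.04, 4.8], "aperture": 0.03}, {"pos": [0.04, 0.04, 5.2], "aperture": 0.03}, {"pos": [0.04, 0.04, 5.48], "aperture": 0.03}, {"pos": [0.04, 0.04, 5.48], "aperture": 0.03}, {"pos": [0.04, 0.04, 5.48], "aperture": 0.03}]' | python3 steer.py; echo '[{"aperture": 0.0}, {"aperture": 0.0}, {"aperture": 0.0}, {"aperture": 0.0}, {"aperture": 0}, {"aperture": 0}]' | python3 steer.py 30
```

```text
time_s: 11.1
tool_pos: [0.5999, 0.192, 0.1327]
tool_rot: [179.8, -0.1, 85.0]
force: [0.1, -0.1, -0.5]
grip_width: 0.03
grasp_force: 0.0
time_s: 11.6
tool_pos: [0.5953, 0.1929, 0.1329]
tool_rot: [-179.6, -0.0, 85.1]
force: [-14.0, -0.9, 12.1]
grip_width: 0.0143
grasp_force: 27.3
```

The grip is shallow because z is 5 mm high, so I'm reopening and going a little deeper.

In the tool's units: 0.005 m is 0.2.

```bash
echo '[{"aperture": 0.03}, {"aperture": 0.03}, {"aperture": 0.03}, {"pos": [0, 0, 0.2], "aperture": 0.03}, {"pos": [0, 0, 0.2], "aperture": 0.03}, {"pos": [0, 0, 0.2], "aperture": 0.03}]' | python3 steer.py; echo '[{"aperture": 0.0}, {"aperture": 0.0}, {"aperture": 0.0}, {"aperture": 0.0}]' | python3 steer.py 30
```

```text
time_s: 12.1
tool_pos: [0.599, 0.1917, 0.1253]
tool_rot: [180.0, 0.0, 85.0]
force: [0.3, -1.0, -0.5]
grip_width: 0.0297
grasp_force: 0.0
time_s: 12.43
tool_pos: [0.5977, 0.192, 0.1253]
tool_rot: [-179.9, 0.0, 85.0]
force: [-5.3, -1.2, 1.8]
grip_width: 0.0196
grasp_force: 26.6
```

In the tool's units: -0.0441 m is -1.764, -0.033 m is -1.32.

```bash
echo '[{"pos": [0, -0.1, -0.44], "aperture": 0}, {"pos": [0, -0.168, -0.876], "aperture": 0}, {"pos": [0, -0.2, -1.32], "aperture": 0}, {"pos": [0, -0.18, -1.764], "aperture": 0}, {"pos": [0, -0.18, -1.764], "aperture": 0}, {"pos": [0, -0.18, -1.764], "aperture": 0}]' | python3 steer.py 40
```

```text
time_s: 12.93
tool_pos: [0.5922, 0.1924, 0.1714]
tool_rot: [-179.8, 0.0, 85.1]
force: [-9.1, -0.6, -0.3]
grip_width: 0.0121
grasp_force: 37.9
```

Width has dropped to 12.1 mm, which fits the fin turning upright in the grip. I'm continuing the arc.

```bash
echo '[{"pos": [0, 0.06, -0.44], "aperture": 0}, {"pos": [0, 0.144, -0.88], "aperture": 0}, {"pos": [0, 0.28, -1.32], "aperture": 0}, {"pos": [0, 0.436, -1.72], "aperture": 0}, {"pos": [0, 0.64, -2.12], "aperture": 0}, {"pos": [0, 0.64, -2.12], "aperture": 0}]' | python3 steer.py 30; python3 - <<'E'
from h import *
s=read_camera("scene");cv2.imwrite("pics/s2.png",cv2.resize(s["color"][80:300,180:440],None,fx=2,fy=2))
E
```

```text
time_s: 13.43
tool_pos: [0.6081, 0.1909, 0.2252]
tool_rot: [-179.7, 0.0, 85.0]
force: [-10.8, -1.1, 0.8]
grip_width: 0.0105
grasp_force: 31.1
```

View pics/s2.png

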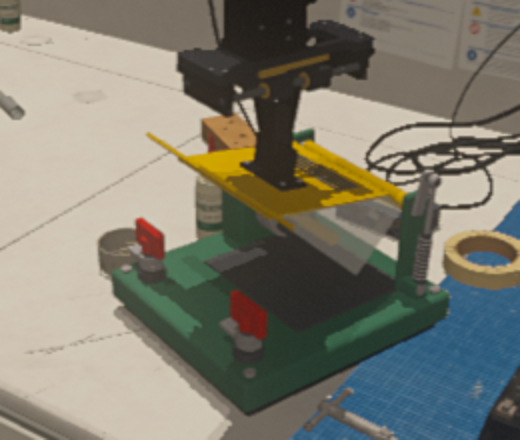

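The scene crop shows the guard lifted in the grip at (290,180), with both wings (150,238) and (248,312) still along the front edge. I'm continuing past over-centre with a lighter grip.

In the tool's units: -0.0449 m is -1.796, 0.0421 m is 1.684.

```bash
echo '[{"pos": [0, 0.228, -0.376], "aperture": 0}, {"pos": [0, 0.496, -0.732], "aperture": 0}, {"pos": [0, 0.792, -1.064], "aperture": 0}, {"pos": [0, 1.112, -1.36], "aperture": 0}, {"pos": [0, 1.464, -1.648], "aperture": 0}, {"pos": [0, 1.684, -1.796], "aperture": 0}, {"pos": [0, 1.684, -1.796], "aperture": 0}, {"pos": [0, 1.684, -1.796], "aperture": 0}]' | python3 steer.py 12; python3 - <<'E'
from h import *
s=read_camera("scene");cv2.imwrite("pics/s3.png",cv2.resize(s["color"][80:300,180:440],None,fx=2,fy=2))
E
```

```text
time_s: 14.15
tool_pos: [0.6525, 0.187, 0.2746]
tool_rot: [179.7, -0.2, 85.0]
force: [-7.7, -1.6, 15.4]
grip_width: 0.0147
grasp_force: 16.6
```

View pics/s3.png

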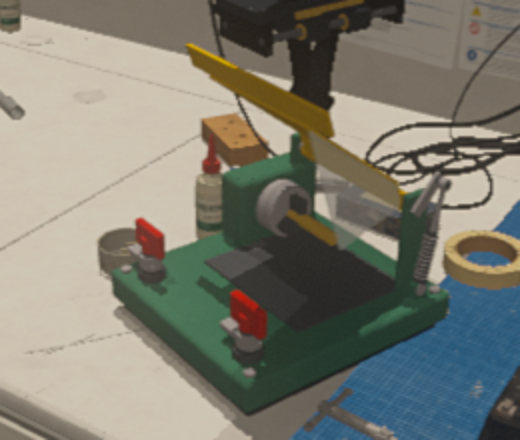

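The guard is now at about 70–73°, past over-centre, and both wings are still unlocked. I'm releasing and lifting clear, up and toward the robot.

In the tool's units: -0.05 m is -2, -0.01 m is -0.4.

```bash
echo '[{"aperture": 0.05}, {"pos": [0, 0, -0.4], "aperture": 0.05}, {"pos": [0, 0, -2], "aperture": 0.05}, {"pos": [0, 0, -3.6], "aperture": 0.05}, {"pos": [0, 0, -5.2], "aperture": 0.05}, {"pos": [0, -1.6, -6.4], "aperture": 0.05}, {"pos": [0, -3.2, -6.4], "aperture": 0.05}, {"pos": [0, -4.8, -6.4], "aperture": 0.05}]' | python3 steer.py; echo '[{"pos": [0, -1.6, 0], "aperture": 0.05}, {"pos": [0, -1.6, 0], "aperture": 0.05}, {"pos": [0, -1.6, 0], "aperture": 0.05}, {"pos": [0, -1.6, 0], "aperture": 0.05}, {"pos": [0, -1.6, 0], "aperture": 0.05}, {"pos": [0, -1.6, 0], "aperture": 0.05}, {"pos": [0, -1.6, 0], "aperture": 0.05}, {"pos": [0, -1.6, 0], "aperture": 0.05}]' | python3 steer.py;for i in 1 2 3 4; do echo '[{"aperture": 0.05}, {"aperture": 0.05}, {"aperture": 0.05}, {"aperture": 0.05}, {"aperture": 0.05}, {"aperture": 0.05}, {"aperture": 0.05}, {"aperture": 0.05}]' | python3 steer.py|head -1;done
python3 - <<'E'
from h import *
s=read_camera("scene")["color"];t=read_camera("top")["color"]
cv2.imwrite("pics/s4.png",np.hstack([cv2.resize(s[80:310,180:440],(400,354)),cv2.resize(t[80:270,190:405],(400,354))]))
E
```

```text
time_s: 14.87
tool_pos: [0.5371, 0.1968, 0.4318]
tool_rot: [179.5, -0.2, 84.9]
force: [-1.2, -0.3, 0.4]
grip_width: 0.0491
grasp_force: 0.0
time_s: 15.53
tool_pos: [0.4972, 0.2006, 0.4271]
tool_rot: [-180.0, 0.0, 85.0]
force: [0.4, 0.2, -0.2]
grip_width: 0.0504
grasp_force: 0.0
time_s: 16.2
time_s: 16.87
time_s: 17.53
time_s: 18.2
```

View pics/s4.png

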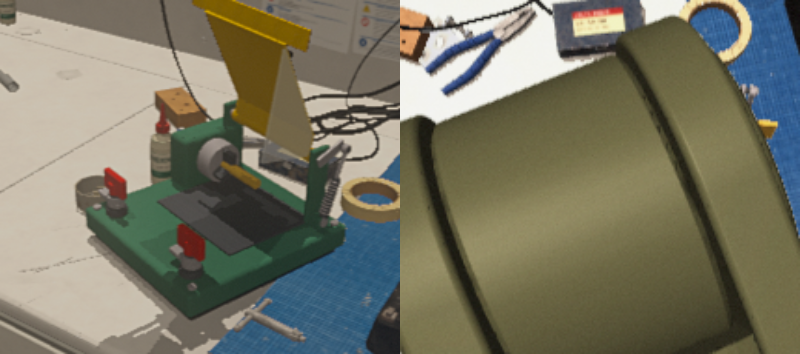

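The left panel shows the guard standing open at (255,70), with both red wings (115,183) and (190,242) along the front edge and the bottle, tin and key in place. The hand is clear, so I'm handing in.

```bash
python3 -c "
from cell import env, telemetry, read_camera
print(env.sign_off())"
```

```text
the job is handed in; nothing more can be done
None
```

The job is handed in at about 18 s of the 61 s allowed: both wings are turned to their unlocked stops, and the guard swung past over-centre and stands open by itself. The bottle, tin and key look unmoved in the last picture; no verdict was returned.

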